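Restock the weight stand from the locked weight locker

ROBOT

A 6-joint arm with a two-finger parallel gripper is mounted at the origin on the work surface; the furniture and walls round the work are solid. World frame = base frame: x ahead of the robot, y to its left, z up, the work surface at z = 0. Lengths are in m, angles in degrees, forces in N, time in s.
With the tool pointing down it reaches from about 0.375 to 0.9 m from the base axis. Payload 3.1 kg.
Tool frame: the origin (TCP) lies at the very end of the fingers, on their centre line; the grasp point (between the pads) lies 19 mm behind it (grip_point_offset is the distance from the TCP to the grasp point, in m); y points along the fingers, x is the direction in which the jaws open and shut, and the axes are right-handed (so a half turn about y gives the same grasp; the last joint's range is limited). The gripper opens to 87 mm and grips with 3 to 60 N. Pads are 19 mm wide; open, the fingers measure 117 mm over their backs; the gripper's body (75 mm by 190 mm) begins 51 mm behind the grasp point.
Start: joints at [-86.03, 30.224, 82.088, -0, 67.689, -10.227], TCP at [0.153, -0.606, 0.223] pointing down, gripper open.
Joint ranges: [-176.69, 176.69], [-43.24, 126.21], [12.49, 139.97], [-82, 262], [0, 151.66], [-163.58, 163.58]. Speed limits (degrees/s): [159.86, 159.86, 180, 180, 180, 180].

INTERFACE

Orientations are given as a 3x3 rotation matrix whose columns are the frame's x, y, z axes.
In Python, from rig import * gives the robot as it stands.
- The arm moves only by the tool send_rows, never from a script. Its argument "moves" is text: rows parted by semicolons, each of 5 numbers parted by spaces: the finger opening in mm, from 0 to 87, then the shift along the tool's x, y, z in mm, then the turn about the tool's y in degrees. In form: fingers dx dy dz yaw; .... A call has 1 to 20 rows; each row shifts and turns the commanded pose from where the row before left it, along the tool's axes as they then stand; what a row does not reach is not made up. A row lasts 1/12 s, in which the tool goes at most 41.7 mm and 7.16 degrees, less where a joint would pass 70% of its speed; a pose out of reach is approached as far as the arm can. A call is refused whole if a number of a shift passes 41.7 or a number of a turn 7.16, either way. A call with a gripper value outside its range is refused whole. The fingers move at their own pace and stop on an object; the grip force is fixed at half the most. Time passes only in rows, so rows that do not move let the fingers close. It gives the time, the measured TCP pose, the force and the opening at its end, in the units of the state.
- read_state(): the state, without advancing time (a new reading comes with each control period).
- capture(name): name is "scene" or "side" or "wrist"; returns a dict with "image" (420x560x3 uint8, blue, green, red), "z_map" (420x560 float32, m along the optical axis (not along the pixel's ray), 0 where there is no reading), "mtx" (3x3 intrinsics, pixels), "distortion" ([k1, k2, p1, p2, k3] as OpenCV has them; the pictures are not rectified), "origin" and "rotation" of the camera in the world; the wrist camera has in their place "tool_from_camera" (4x4, takes a point from camera to tool coordinates, whose origin is the TCP and whose axes are the tool frame's). Camera axes: x right, y up, looking along -z (the intrinsics and any distortion apply to the point x, -y, -z); pixel columns grow to the right and rows downward; lengths in m; the calibration is good to about 2 mm. A picture is of the moment at which its call begins: read the wrist's pose just before it.
- hand_in(): hands the job in, once; it reports no verdict.
Trained networks look in a picture, given as the dict that the camera call returned (one of the last four; its "shot" number tells which), for a name from the list of things; names that differ only in an ending like _2 or _b are one class to them, and where a whole thing is asked for, a point or a joint stands for the part that bears it (a point fixed in the world has none). Each returns a list of dicts, best first, with "p" (0 to 1); they miss things now and then, are a little off and sometimes report something else, mostly with a low value. They report only what shows in the picture. A call takes as long as a camera call.
- search_frame(picture, name): "bbox" ([left, top, right, bottom] in pixels, round what is visible of it).
- masks_of(picture, name): "region" (420x560 bool, what is visible of it) and "bbox" ([left, top, right, bottom] in pixels, round what is visible of it).
- mark_of(picture, name): "pixel" ([row, column] in pixels: a listed point, or the origin of a listed thing).
The state is a dict: "time_s": time; "joint_positions": joint angles; "qvel": joint speeds; "tau": joint torques, N m; "position": TCP position; "tcp_rot": TCP orientation; "force": force on the tool from outside, world axes, zero at the start; "moment": the same for the moment, N m; "opening": opening from 0.0 (shut) to 1.0 (fully open).
Only numpy, scipy, OpenCV 4.12 (cv2) and the standard library are available. Lean on these libraries where they do the work, as an engineer would, in place of code of your own. Each camera call takes 0.05 s, during which the arm holds its last target. There are 200 camera calls.

TASK

Swing the stand's counterweighted keeper bar up past its balance point so that it stays open by itself, and pull up the spring plunger knob of the weight locker to free its cover and slide the cover fully open. Stand every press weight from the locker upright on the stand's tilted ledge while the keeper stays up; only then slide the cover fully shut so that the plunger drops back into its notch, and bring the keeper bar down over the weights. Do not knock over the oil can, the squeeze bottle or the glue pot.

Things in the scene. Friction and masses are not known exactly. Their poses are not given: they have to be found in the camera images.
- locker: weight locker: low plywood box fixed to the bench, side walls 78 mm high. Origin on the bench under the middle of its compartment; z up, x the way the cover slides open, y left. It spans x = -73 to +191, y = -117 to +117 mm. Compartment inside: 124 mm (x) by 202 mm (y)
- locker_floor (a point): middle of the compartment's floor, 8 mm above the bench (axes as the locker's). Two channels along x, centred at y = -42 and +42 mm, each 66 mm wide between curbs 18 mm high, have room for two weights each, near x = -31 and +31 mm
- cover (a joint): travel (m) of the locker's aluminium sliding cover (142 x 234 x 6 mm, top 86 mm above the bench) along the locker's +x: 0 shut, 0.134 fully open at its stop, compartment uncovered. Friction 1 to 2 N. Locked while the plunger pin is down in one of its two notches (at 0 and 0.134)
- plunger (a joint): lift (m) of the spring plunger on the cover: 0 down, pin in a notch; 0.010 pin just clear, or riding on the strip between notches; 0.014 fully up. The spring pulls down with 5.5 N at 0, 9 N at 0.014. It does not stay up: hold it up while the cover slides; let go over a notch, it drops in
- knob (a point): middle of the plunger's black round knob, 26 mm diameter, 24 mm high, on a thinner stem; 118 mm above the bench when down, 32 mm above the cover, near the cover's left edge (locker x = 5 mm + cover travel, y = +109 mm). It lifts straight up and moves with the cover
- stand: weight stand, grey frame fixed to bench, 140 x 256 mm, counterweights reach to y = +-150 mm. Origin on the bench under the ledge's middle; z up, y along the ledge, +x its rear. Ledge: 68 mm deep between lips 16 mm high, 242 mm long between end plates 96 mm tall, tilted back 0.175 rad (rear lower)
- ledge_mid (a point): middle of the ledge's top face, 70 mm above the bench (axes as the stand's, not tilted). A weight standing there has its middle about 100 mm above the bench
- keeper (a joint): angle (rad) of the stand's keeper, a steel bar on two counterweighted side arms: 0 down, bar level over the ledge's front edge; 2.0 open, leaning back at its stop. Balance at about 0.95: below it falls shut by itself, above it falls open, slowly. Lifting takes under 3 N
- keeper_bar (a point): middle of the keeper's round bar, 12 mm diameter, 270 mm long along the stand's y. It turns about an axis along y at stand x = +55, z = 150 mm, at a radius of 110 mm: bar x = 55 - 110 cos(angle), z = 150 + 110 sin(angle) mm
- weight0_mid (a point): middle (half-way up) of a press weight: plain grey steel block 55 (its x) x 60 (its y) x 30 mm with a round knob on top, 20 mm in diameter and 23 mm high, 53 mm overall; 0.57 to 0.95 kg. Its z is up when it stands. At the start in the locker, its x along the channel, its middle 34.5 mm above the bench. May be absent (None from the start).
- weight1_mid (a point): middle (half-way up) of a press weight: plain grey steel block 55 (its x) x 60 (its y) x 30 mm with a round knob on top, 20 mm in diameter and 23 mm high, 53 mm overall; 0.57 to 0.95 kg. Its z is up when it stands. At the start in the locker, its x along the channel, its middle 34.5 mm above the bench. May be absent (None from the start).
- weight2_mid (a point): middle (half-way up) of a press weight: plain grey steel block 55 (its x) x 60 (its y) x 30 mm with a round knob on top, 20 mm in diameter and 23 mm high, 53 mm overall; 0.57 to 0.95 kg. Its z is up when it stands. At the start in the locker, its x along the channel, its middle 34.5 mm above the bench. May be absent (None from the start).
- weight3_mid (a point): middle (half-way up) of a press weight: plain grey steel block 55 (its x) x 60 (its y) x 30 mm with a round knob on top, 20 mm in diameter and 23 mm high, 53 mm overall; 0.57 to 0.95 kg. Its z is up when it stands. At the start in the locker, its x along the channel, its middle 34.5 mm above the bench. May be absent (None from the start).
- oil_can: red oil can, 56 mm in diameter, 136 mm high, a bystander; origin at the centre of its base
- squeeze_bottle: green squeeze bottle, 58 mm in diameter, 188 mm high, a bystander; origin at the centre of its base
- glue_pot: pale glue pot, 73 mm in diameter, 81 mm high, a bystander; origin at the centre of its base

How it is judged:
By the outcome, as a careful person would: the job done as asked, in the order asked, and still so for the second after the job is handed in, with the robot touching nothing.
Of weight0, weight1, weight2, weight3 only 2 to 3 are there at a start; the rules pass over those that are not, and their reading is None.
At some moment in a run one of weight0, weight1, weight2, weight3 may be knocked a few centimetres aside while the robot is not near it.
It also fails if it takes over 208 s, if anything falls off the work surface, if the arm or the gripper's body presses on something with over 40 N, if the wrist force passes 120 N, or if a joint passes its speed limit or range.

## Working session

There is one attempt and no reset: what is moved stays moved. The work goes in short steps, Python scripts to look and compute and a tool call to move; the robot and the scene stay as the last step left them, time stands still between calls to the robot, and variables do not carry over. Pictures are saved under pics/ and viewed, about 12 in all and at most 16, crops included, and the job is handed in when it is done.

Besides the shell and the picture viewer there is one more tool, called after "Call:" as name(argument=value, ...) on one line, values as JSON. send_rows: Moves the arm, as the interface text tells. Its arguments: {"type":"object","properties":{"moves":{"type":"string"}},"required":["moves"]}

```bash
ls; mkdir -p pics; cat > h.py <<'E'
import numpy as np, cv2
from rig import *
def cam(p, st=None):
    if 'origin' in p: return np.array(p['rotation']), np.array(p['origin'])
    T=np.array(p['tool_from_camera']); R=np.array(st['tcp_rot']); return R@T[:3,:3], R@T[:3,3]+np.array(st['position'])
def rays(p, px):  # px Nx2 (col,row) -> camera dirs with depth 1
    u=cv2.undistortPoints(np.array(px,float).reshape(-1,1,2),np.array(p['mtx']),np.array(p['distortion'],float)).reshape(-1,2)
    return np.c_[u[:,0],-u[:,1],-np.ones(len(u))]
def at_z(p,px,z,st=None):
    R,o=cam(p,st); d=rays(p,px)@R.T; return o+d*((z-o[2])/d[:,2])[:,None]
def cloud(p,st=None,mask=None):
    z=p['z_map']; m=z>0
    if mask is not None: m&=mask
    r,c=np.nonzero(m); R,o=cam(p,st)
    return (rays(p,np.c_[c,r])*z[r,c][:,None])@R.T+o
def proj(p,X,st=None):
    R,o=cam(p,st); q=(np.atleast_2d(X)-o)@R; q=q*[1,-1,-1]
    return cv2.projectPoints(q,np.zeros(3),np.zeros(3),np.array(p['mtx']),np.array(p['distortion'],float))[0].reshape(-1,2)
def marks(p,names,st=None):
    for n in names:
        for k in mark_of(p,n)[:4]: print(n,round(k['p'],2),np.round(k['pixel'],1))
E
python3 - <<'E'
from h import *
s=read_state(); print(s['tcp_rot'],s['position'],s['opening'],s['force'])
for c in ['scene','side']:
    p=capture(c); cv2.imwrite(f'pics/{c}0.png',p['image']); print(c,p['origin'],p['rotation'],p['mtx'])
    np.savez(f'{c}0.npz',**{k:v for k,v in p.items()})
    marks(p,['locker','locker_floor','stand','ledge_mid','knob','keeper_bar','weight0_mid','oil_can','squeeze_bottle','glue_pot'])
E
```

```text
pics
[[ 2.45222620e-01 -1.29567631e-04  9.69466786e-01]
 [-9.69464547e-01  2.12079465e-03  2.45222337e-01]
 [-2.08781285e-03 -9.99997743e-01  3.94455596e-04]] [ 0.15326754 -0.60517337  0.22158293] 1.003468126816922 [-0.02815479 -0.08158126 -0.18352679]
scene [-0.31593478  0.43840004  0.57336475] [[-0.46679629  0.35769765 -0.80879764]
 [-0.88433716 -0.19603759  0.42369452]
 [-0.00700021  0.91302884  0.40783494]] [[509.51860807   0.         279.27390761]
 [  0.         509.51860807 214.59490906]
 [  0.           0.           1.        ]]
locker 0.85 [313.  236.4]
locker_floor 0.86 [309.  238.4]
stand 0.23 [235.9 235.7]
ledge_mid 0.24 [312.1 239.7]
knob 0.51 [282.6 179. ]
oil_can 0.78 [248.6 182.8]
squeeze_bottle 0.64 [235.1 236.5]
glue_pot 0.67 [235.7 274.9]
side [0.03388968 1.02372415 0.79660961] [[-0.88865218  0.21727619 -0.403842  ]
 [-0.45855266 -0.43095178  0.77718082]
 [-0.00517354  0.87582625  0.48259882]] [[498.74591552   0.         274.41353421]
 [  0.         498.74591552 208.55189426]
 [  0.           0.           1.        ]]
locker 0.89 [293.8 291.5]
stand 0.59 [220.2 338.1]
ledge_mid 0.57 [206.1 339.7]
knob 0.73 [242.1 217.4]
knob 0.42 [285.2 274.2]
knob 0.25 [203.8 341.7]
keeper_bar 0.89 [181.2 353.8]
keeper_bar 0.18 [240.5 218.4]
oil_can 0.71 [267.3 188.8]
oil_can 0.5 [291.8 290. ]
squeeze_bottle 0.89 [240.3 217.8]
glue_pot 0.91 [229.4 244.5]
```

```bash
python3 -c "
import cv2
a=cv2.imread('pics/scene0.png');b=cv2.imread('pics/side0.png');cv2.imwrite('pics/both0.png',cv2.resize(cv2.vconcat([a,b]),(800,1200))[:600]);cv2.imwrite('pics/b1.png',cv2.resize(b,(800,600)))"
```

```text
(no output)
```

View pics/scene0.png

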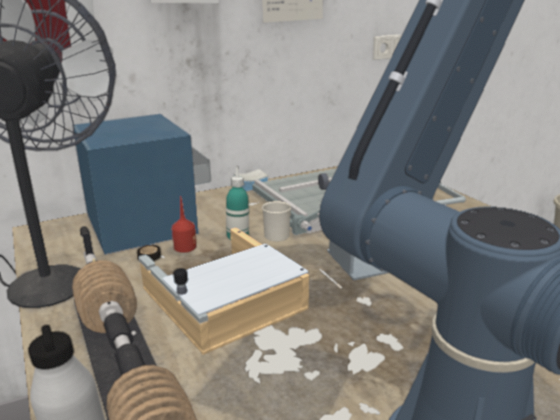

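View pics/b1.png

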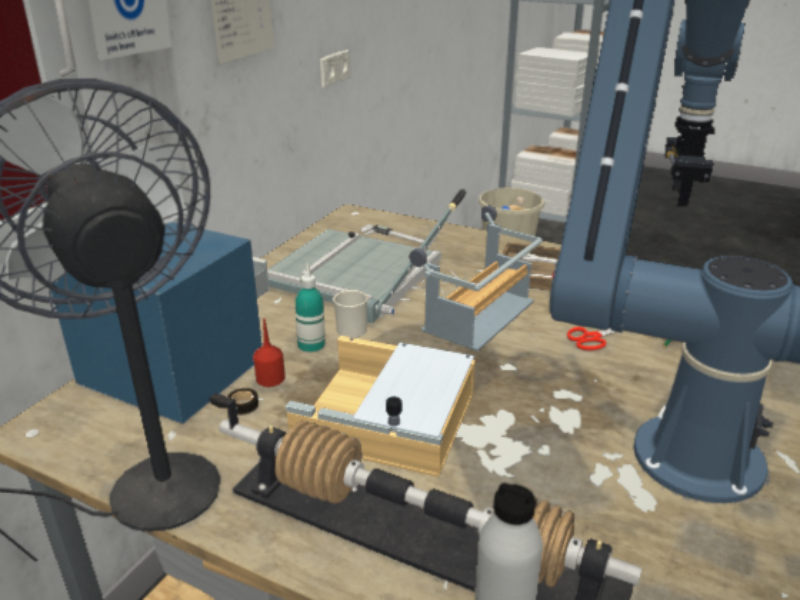

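The scene picture shows the locker left of centre with the knob at (180,280); the side picture (800 px wide) shows the knob at (394,408), the stand with its keeper bar from (432,270) to (540,240), and the oil can, bottle and pot beyond the locker.

```bash
python3 - <<'E'
from h import *
P={c:dict(np.load(f'{c}0.npz',allow_pickle=True)) for c in['scene','side']}
C={c:cloud(P[c]) for c in P}
for c in P:
    X=C[c]; m=(abs(X[:,2]-.086)<.004)&(X[:,0]>.3)&(X[:,0]<.9)&(X[:,1]>-.3)&(X[:,1]<.35)
    q=(X[m,:2]*1000).astype(np.float32); 
    # biggest cluster
    im=np.zeros((700,700),np.uint8); 
    for x,y in q: im[int(x-250),int(y+350)]=255
    im=cv2.morphologyEx(im,cv2.MORPH_CLOSE,np.ones((9,9)))
    im=cv2.morphologyEx(im,cv2.MORPH_OPEN,np.ones((15,15)))
    n,l,stt,ce=cv2.connectedComponentsWithStats(im)
    for i in range(1,n):
        if stt[i,4]>2000:
            rr,cc=np.nonzero(l==i); print(c,stt[i,4],cv2.minAreaRect(np.c_[rr+250,cc-350].astype(np.float32)))
s=P['side']
print('knob side',at_z(s,[[285.2,274.2]],.118),'scene',at_z(P['scene'],[[179,282.6]],.118))
print('locker',at_z(s,[[291.5,293.8]],0.0),'ledge',at_z(s,[[339.7,206.1]],.07),'stand',at_z(s,[[338.1,220.2]],0))
k=.7
print('bar mid',at_z(s,[[353.8,181.2]],.15),'barends',at_z(s,[[432*k,270*k],[541*k,240*k]],.15),'cwts',at_z(s,[[418*k,257*k],[488*k,213*k]],.15))
print('can,bottle,pot side',at_z(s,[[188.8,267.3],[217.8,240.3],[244.5,229.4]],0))
print('scene',at_z(P['scene'],[[182.8,248.6],[236.5,235.1],[274.9,235.7]],0))
# top-down height map
X=np.vstack(list(C.values())); X=X[(X[:,2]>.02)&(X[:,2]<.32)&(X[:,0]>.3)&(X[:,0]<.95)&(abs(X[:,1])<.45)]
im=np.zeros((650,900),np.uint8)
X=X[X[:,2].argsort()]
im[((.95-X[:,0])*1000).astype(int),((.45-X[:,1])*1000).astype(int)]=np.clip(X[:,2]*1000,0,255)
im=cv2.applyColorMap(cv2.dilate(im,np.ones((3,3))),cv2.COLORMAP_JET)
for i in range(0,900,100): cv2.line(im,(i,0),(i,650),(90,90,90),1); cv2.putText(im,f'{.45-i/1000:.2f}',(i,12),0,.4,(255,255,255))
for i in range(50,650,100): cv2.line(im,(0,i),(900,i),(90,90,90),1); cv2.putText(im,f'{.95-i/1000:.2f}',(0,i),0,.4,(255,255,255))
cv2.imwrite('pics/top0.png',im[:, :800] if 0 else cv2.resize(im,(800,578)))
E
```

```text
scene 30559 ((450.60003662109375, 129.79998779296875), (144.81546020507812, 235.60797119140625), 8.130102157592773)
side 30351 ((451.34210205078125, 130.25413513183594), (142.30722045898438, 235.42190551757812), 7.9617509841918945)
knob side [[0.43781964 0.19503252 0.118     ]] scene [[0.41850164 0.24695337 0.118     ]]
locker [[0.45719521 0.11818396 0.        ]] ledge [[ 0.4715663  -0.24961987  0.07      ]] stand [[ 0.48493848 -0.28206374  0.        ]]
bar mid [[ 0.4411113  -0.27429271  0.15      ]] barends [[ 0.55643575 -0.15808593  0.15      ]
 [ 0.40298623 -0.40073594  0.15      ]] cwts [[ 0.60791176 -0.20032508  0.15      ]
 [ 0.56295926 -0.49643081  0.15      ]]
can,bottle,pot side [[ 0.75691475  0.14209274  0.        ]
 [ 0.76109022 -0.0096566   0.        ]
 [ 0.72174999 -0.0994898   0.        ]]
scene [[ 0.75503848  0.14113864  0.        ]
 [ 0.76050665 -0.00257579  0.        ]
 [ 0.71085362 -0.08655779  0.        ]]
```

View pics/top0.png

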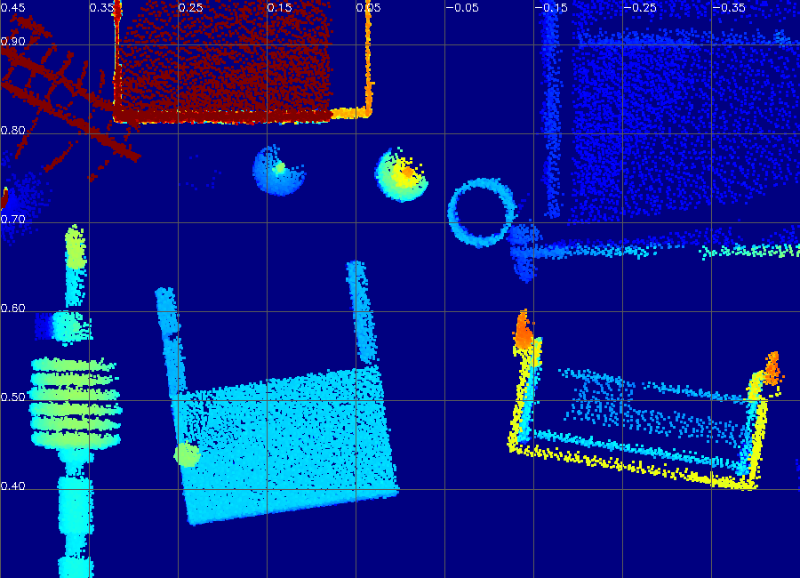

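The height map shows the locker's cover centred near (0.451, 0.130) m with yaw +8°, knob at about (0.438, 0.240). The stand's bar runs from (0.447,-0.126) to (0.402,-0.399), so yaw is about -9.5°. Next I refine the stand fit and compute the first move.

```bash
cat >> h.py <<'E'
def head(s): R=np.array(s['tcp_rot']); return np.degrees(np.arctan2(R[1,0],R[0,0]))
def go(x,y,z,hd,s=None):
    """turn first (tool y), then shift in the turned frame (mm)"""
    s=s or read_state(); h0=head(s); a=np.radians(hd); d=(np.array([x,y,z])-s['position'])*1000
    t=-(((hd-h0)+180)%360-180)
    print(f"turn {t:.2f}  then dx {d[0]*np.cos(a)+d[1]*np.sin(a):.1f} dy {-d[2]:.1f} dz {-(d[0]*-np.sin(a)+d[1]*np.cos(a)):.1f}" )
E
python3 - <<'E'
from h import *
P={c:dict(np.load(f'{c}0.npz',allow_pickle=True)) for c in['scene','side']}
X=cloud(P['side'])
m=(abs(X[:,2]-.152)<.01)&(X[:,0]>.38)&(X[:,0]<.47)&(X[:,1]<-.14)&(X[:,1]>-.39)
q=X[m]; a,b=np.polyfit(q[:,1],q[:,0],1); 
r=abs(q[:,0]-a*q[:,1]-b)<.008; q=q[r]; a,b=np.polyfit(q[:,1],q[:,0],1); print('n',len(q),'yaw',np.degrees(np.arctan(a)),'x at y=-.2625',a*-.2625+b,q[:,2].min(),q[:,2].max())
# extents of bar along y
m=(X[:,2]>.14)&(X[:,2]<.162)&(abs(X[:,0]-a*X[:,1]-b)<.008)&(X[:,1]<-.08)&(X[:,1]>-.45)
print(X[m][:,1].min(),X[m][:,1].max())
k=cloud(P['side']); m=(k[:,2]>.122)&(k[:,2]<.135)&(abs(k[:,0]-.438)<.03)&(abs(k[:,1]-.24)<.03); print('knob top',k[m].mean(0),k[m].min(0),k[m].max(0))
p=capture('wrist'); print(p['tool_from_camera'],p['mtx'])
E
```

```text
n 207 yaw 8.963269194942002 x at y=-.2625 0.42388675020230365 0.1458946312560513 0.16073906984655184
-0.39981224478091293 -0.12142401601436559
knob top [0.43896152 0.24158435 0.1282437 ] [0.42757399 0.22566158 0.12202038] [0.45325893 0.25315658 0.133606  ]
[[ 9.99999652e-01 -1.99356430e-04  8.10236275e-04 -9.00053063e-04]
 [ 8.33576197e-04  2.81862309e-01 -9.59454503e-01 -1.62286197e-01]
 [-3.71016428e-05  9.59454845e-01  2.81862377e-01  7.78882756e-02]
 [ 0.00000000e+00  0.00000000e+00  0.00000000e+00  1.00000000e+00]] [[375.60792486   0.         281.91991674]
 [  0.         375.60792486 204.52393149]
 [  0.           0.           1.        ]]
```

```bash
python3 - <<'E'
from h import *
go(.4255,-.261,.215,-9.1)
E
```

```text
turn -66.70  then dx 214.2 dy 7.5 dz -383.6
```

Call:
send_rows(moves="50 0 0 0 -6.67;50 0 0 0 -6.67;50 0 0 0 -6.67;50 0 0 0 -6.67;50 0 0 0 -6.67;50 0 0 0 -6.67;50 0 0 0 -6.67;50 0 0 0 -6.67;50 0 0 0 -6.67;50 0 0 0 -6.67;50 15 1 -27 0;50 15 1 -27 0;50 15 1 -27 0;50 15 0 -27 0;50 15 0 -27 0;50 15 0 -27 0;50 15 0 -27 0;50 15 0 -27 0;50 15 0 -27 0;50 15 0 -27 0")

```text
time_s: 2.82
position: [0.2587, -0.8956, 0.2198]
tcp_rot: [[0.987, 0.0, 0.158], [-0.158, -0.0, 0.987], [0.0, -1.0, -0.0]]
force: [0.7, -2.2, 0.4]
opening: 0.579
```

```bash
python3 - <<'E'
from h import *
s=read_state();print(s['position'],head(s),s['time_s'])
go(.4255,-.261,.215,-9.1)
p=capture('wrist');marks(p,['keeper_bar'])
X=cloud(p,s); m=(abs(X[:,2]-.152)<.012)&(abs(X[:,0]-.425)<.05)&(abs(X[:,1]+.26)<.12); q=X[m]
if m.sum()>50:
  a,b=np.polyfit(q[:,1],q[:,0],1); r=abs(q[:,0]-a*q[:,1]-b)<.008;q=q[r];a,b=np.polyfit(q[:,1],q[:,0],1); print(len(q),np.degrees(np.arctan(a)),a*-.261+b,q[:,2].max())
E
```

```text
[ 0.25866961 -0.89555013  0.21978737] -9.095387113434231 2.8167
turn 0.00  then dx 64.4 dy 4.8 dz -652.9
```

```bash
sed -i 's/dz {-(d\[0\]\*-np.sin(a)+d\[1\]\*np.cos(a)):.1f}/dz {d[0]*-np.sin(a)+d[1]*np.cos(a):.1f}/' h.py; python3 - <<'E'
from h import *
go(.4255,-.261,.215,-9.1)
E
```

```text
turn 0.03  then dx 63.4 dy -3.3 dz 655.1
```

Call:
send_rows(moves="50 3.3 0 34 0;50 3.3 0 34 0;50 3.3 0 34 0;50 3.3 0 34 0;50 3.3 0 34 0;50 3.3 0 34 0;50 3.3 0 34 0;50 3.3 0 34 0;50 3.3 0 34 0;50 3.3 0 34 0;50 3.3 0 34 0;50 3.3 0 34 0;50 3.3 0 34 0;50 3.3 0 34 0;50 3.3 0 34 0;50 3.3 0 34 0;50 3.3 0 34 0;50 3.3 0 34 0;50 3 0 34 0;50 0 0 0 0")

```text
time_s: 4.58
position: [0.4203, -0.2591, 0.2198]
tcp_rot: [[0.988, -0.002, 0.154], [-0.154, 0.005, 0.988], [-0.003, -1.0, 0.005]]
force: [-0.8, -0.1, 0.3]
opening: 0.573
```

```bash
python3 - <<'E'
from h import *
s=read_state();print(s['position'],head(s),s['time_s'])
p=capture('wrist');marks(p,['keeper_bar'])
X=cloud(p,s); m=(abs(X[:,2]-.152)<.012)&(abs(X[:,0]-.425)<.05)&(abs(X[:,1]+.26)<.12); q=X[m]
if m.sum()>50:
  a,b=np.polyfit(q[:,1],q[:,0],1); r=abs(q[:,0]-a*q[:,1]-b)<.008;q=q[r];a,b=np.polyfit(q[:,1],q[:,0],1); print(len(q),np.degrees(np.arctan(a)),a*-.261+b,q[:,2].max())
go(.4255,-.261,.131,-9.1)
E
```

```text
[ 0.42029395 -0.25908638  0.21975792] -8.848293124008864 4.5833
keeper_bar 0.55 [220.1 293.3]
5951 8.85576061584187 0.428079265681958 0.15852827924418783
turn 0.16  then dx 3.6 dy 89.2 dz 4.3
```

Call:
send_rows(moves="50 5 15 4 0;50 0 15 0 0;50 0 15 0 0;50 0 15 0 0;50 0 15 0 0;50 0 12 0 0;50 0 0 0 0;0 0 0 0 0;0 0 0 0 0;0 0 0 0 0;0 0 0 0 0;0 0 0 0 0;0 0 0 0 0;0 0 0 0 0;0 0 0 0 0;0 0 0 0 0")

```text
time_s: 6.02
position: [0.4282, -0.2637, 0.1329]
tcp_rot: [[0.987, 0.001, 0.158], [-0.158, -0.001, 0.987], [0.002, -1.0, -0.0]]
force: [1.1, 1.2, 1.9]
opening: 0.124
```

Call:
send_rows(moves="0 0.5 -11 0 0;0 1.7 -10.9 0 0;0 2.7 -10.7 0 0;0 3.8 -10.3 0 0;0 4.8 -9.9 0 0;0 5.7 -9.4 0 0;0 6.7 -8.7 0 0;0 7.5 -8.1 0 0;0 8.3 -7.3 0 0;0 8.9 -6.4 0 0;0 9.5 -5.5 0 0;0 10 -4.5 0 0;0 10.5 -3.5 0 0;0 0 0 0 0;0 0 0 0 0")

```text
time_s: 7.27
position: [0.5064, -0.276, 0.2412]
tcp_rot: [[0.988, -0.002, 0.157], [-0.157, -0.0, 0.988], [-0.002, -1.0, -0.001]]
force: [-3.5, 2.1, 13.5]
opening: 0.127
```

Call:
send_rows(moves="60 0 0 0 0;60 0 0 0 0;60 0 -5 0 0;60 0 -20 0 0;60 0 -25 0 0;60 0 -20 0 0;60 0 0 0 0;60 0 0 0 0;60 0 0 0 0")

```text
time_s: 8.02
position: [0.5064, -0.2758, 0.3077]
tcp_rot: [[0.987, -0.002, 0.158], [-0.158, 0.001, 0.987], [-0.002, -1.0, 0.001]]
force: [-0.8, -0.4, -0.4]
opening: 0.665
```

```bash
python3 - <<'E'
from h import *
s=read_state();print(s['position'],head(s),s['time_s'],s['opening'])
p=capture('side'); cv2.imwrite('pics/s1.png',p['image'][120:330,180:460].repeat(2,0).repeat(2,1))
go(.4405,.2395,.20,8)
E
```

```text
[ 0.50637909 -0.27582466  0.30769819] -9.106699150696011 8.0167 0.6649143678556311
turn -17.10  then dx 6.6 dy 107.2 dz 519.3
```

View pics/s1.png

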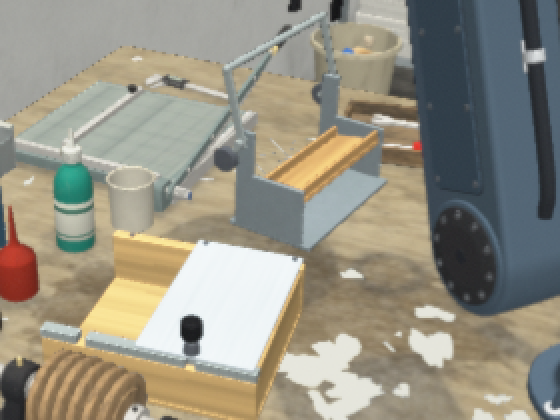

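The keeper stands open with the bar at the top, and the ledge shows empty between the lips. Next is the plunger knob.

Call:
send_rows(moves="60 0 0 0 -5.7;60 0 0 0 -5.7;60 0 0 0 -5.7;60 0 6 32 0;60 0 6 32 0;60 0 6 32 0;60 0 6 32 0;60 0 6 32 0;60 0 6 32 0;60 0 6 32 0;60 1 6 32 0;60 1 6 32 0;60 1 6 32 0;60 1 6 32 0;60 1 6 32 0;60 1 6 32 0;60 1 6 32 0;60 0 6 35 0;60 0 6 36 0;60 0 0 0 0")

```text
time_s: 9.73
position: [0.4389, 0.2433, 0.2105]
tcp_rot: [[0.99, -0.005, -0.144], [0.144, 0.001, 0.99], [-0.005, -1.0, 0.002]]
force: [-0.0, -0.0, -0.0]
opening: 0.69
```

```bash
python3 - <<'E'
from h import *
s=read_state();print(s['position'],head(s),s['time_s'])
p=capture('wrist');marks(p,['knob'])
for k in mark_of(p,'knob')[:1]: print(at_z(p,[k['pixel'][::-1]],.118,s))
X=cloud(p,s); m=(X[:,2]>.122)&(X[:,2]<.136)&(abs(X[:,0]-.44)<.04)&(abs(X[:,1]-.24)<.04); q=X[m]; print(len(q),q.mean(0),q.min(0),q.max(0))
go(.4405,.2395,.104,8)
E
```

```text
[0.43886996 0.24327585 0.21053385] 8.302149721715912 9.7333
knob 0.71 [212.8 286.5]
[[0.44233428 0.2415365  0.118     ]]
1069 [0.4421586  0.24196067 0.12908811] [0.4298021  0.22806839 0.12200112] [0.45520441 0.25346878 0.13166436]
turn 0.08  then dx -0.2 dy 107.7 dz 1.1
```

Call:
send_rows(moves="60 2 18 3 0;60 0 18 0 0;60 0 18 0 0;60 0 18 0 0;60 0 18 0 0;60 0 17 0 0;60 0 0 0 0;0 0 0 0 0;0 0 0 0 0;0 0 0 0 0;0 0 0 0 0;0 0 0 0 0;0 0 0 0 0;0 0 0 0 0;0 0 0 0 0")

```text
time_s: 11.13
position: [0.4433, 0.242, 0.1063]
tcp_rot: [[0.99, 0.0, -0.139], [0.139, 0.0, 0.99], [0.0, -1.0, -0.0]]
force: [-0.9, 0.1, 4.9]
opening: 0.283
```

Call:
send_rows(moves="0 0 -4 0 0;0 0 -4 0 0;0 0 -4.5 0 0;0 0 0 0 0;0 0 0 0 0")

```text
time_s: 11.55
position: [0.4428, 0.2419, 0.1179]
tcp_rot: [[0.99, -0.001, -0.139], [0.139, -0.0, 0.99], [-0.001, -1.0, -0.0]]
force: [0.4, 1.5, -9.4]
opening: 0.288
```

Call:
send_rows(moves="0 10 0 0 0;0 10 0 0 0;0 10 0 0 0;0 10 0 0 0;0 10 0 0 0;0 10 0 0 0;0 10 0 0 0;0 10 0 0 0;0 10 0 0 0;0 10 0 0 0;0 10 0 0 0;0 10 0 0 0;0 5 0 0 0;0 5 0 0 0;0 3 0 0 0;0 1 0 0 0;0 0 0 0 0")

```text
time_s: 12.97
position: [0.5749, 0.2609, 0.1177]
tcp_rot: [[0.99, -0.003, -0.139], [0.139, 0.0, 0.99], [-0.003, -1.0, 0.001]]
force: [-3.5, 4.7, -8.8]
opening: 0.291
```

Call:
send_rows(moves="0 0 5 0 0;0 0 5 0 0;0 0 3 0 0;0 0 0 0 0;60 0 0 0 0;60 0 0 0 0;60 0 0 0 0;60 0 0 0 0;60 0 -20 0 0;60 0 -30 0 0;60 0 -30 0 0;60 0 -30 0 0;60 0 0 0 0")

```text
time_s: 14.05
position: [0.5815, 0.2612, 0.2233]
tcp_rot: [[0.99, 0.016, -0.139], [0.139, 0.003, 0.99], [0.016, -1.0, 0.001]]
force: [0.4, 0.1, 1.3]
opening: 0.687
```

```bash
python3 - <<'E'
from h import *
s=read_state();print(s['position'],head(s),s['time_s'])
p=capture('side'); cv2.imwrite('pics/s2.png',p['image'][170:370,180:420].repeat(3,0).repeat(3,1))
marks(p,['weight0_mid','knob'])
go(.452,.13,.22,98)
E
```

```text
[0.58149266 0.26123898 0.22326908] 7.989069895106733 14.05
knob 0.56 [274.  220.8]
turn -90.02  then dx -111.5 dy -3.9 dz 141.6
```

View pics/s2.png

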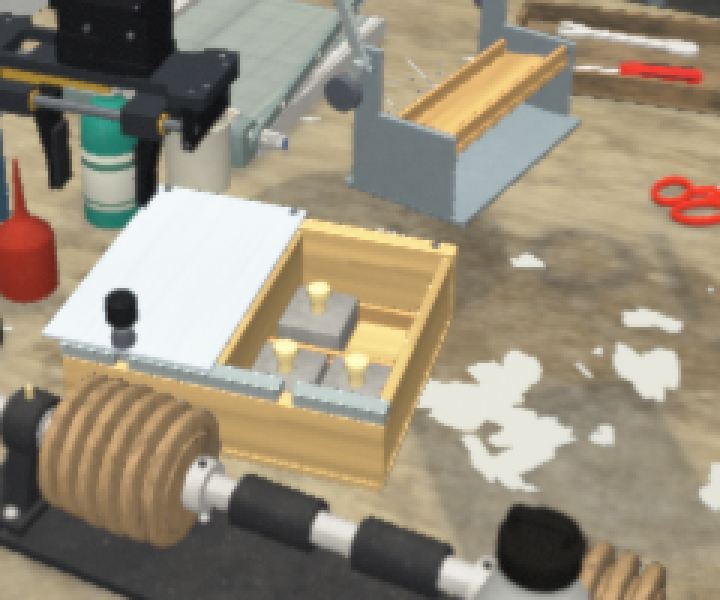

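The cover is open with three weights: two in the left channel (knobs at (285,350) and (357,368)) and one in the right channel, far slot (318,292). Now a wrist look.

Call:
send_rows(moves="45 0 0 0 -6.92;45 0 0 0 -6.92;45 0 0 0 -6.92;45 0 0 0 -6.92;45 0 0 0 -6.92;45 0 0 0 -6.92;45 0 0 0 -6.92;45 0 0 0 -6.92;45 0 0 0 -6.92;45 0 0 0 -6.92;45 0 0 0 -6.92;45 0 0 0 -6.92;45 0 0 0 -6.96;45 -22 -1 28 0;45 -22 -1 28 0;45 -22 -1 28 0;45 -22 -1 28 0;45 -23 0 29 0;45 0 0 0 0")

```text
time_s: 15.78
position: [0.4438, 0.1278, 0.217]
tcp_rot: [[-0.137, -0.012, -0.99], [0.991, -0.003, -0.137], [-0.001, -1.0, 0.013]]
force: [-0.3, 0.5, -1.0]
opening: 0.518
```

```bash
cat >> h.py <<'E'
def knobs(s,p,zlo,zhi,box,R=None):
    """clusters of points with zlo<z<zhi in box (xmin,xmax,ymin,ymax): centre of each"""
    X=cloud(p,s); m=(X[:,2]>zlo)&(X[:,2]<zhi)&(X[:,0]>box[0])&(X[:,0]<box[1])&(X[:,1]>box[2])&(X[:,1]<box[3]); X=X[m]
    im=np.zeros((1000,1000),np.uint8); im[(X[:,0]*1000).astype(int),(X[:,1]*1000+500).astype(int)]=255
    im=cv2.dilate(im,np.ones((5,5)))
    n,l=cv2.connectedComponents(im); L=l[(X[:,0]*1000).astype(int),(X[:,1]*1000+500).astype(int)]; out=[]
    for i in range(1,n):
        q=X[L==i]
        if len(q)>60: out.append(q.mean(0)); print(len(q),'mean',q.mean(0).round(4),'mid',((q.min(0)+q.max(0))/2).round(4),'size',np.ptp(q,axis=0).round(3))
    return out
E
python3 - <<'E'
from h import *
s=read_state();print(s['position'],head(s),s['time_s'])
p=capture('wrist'); cv2.imwrite('pics/w3.png',p['image'])
marks(p,['weight0_mid'])
knobs(s,p,.050,.066,(.395,.51,.03,.235))
c,sn=np.cos(np.radians(8)),np.sin(np.radians(8))
for lx,ly in[(31,42),(-31,42),(31,-42),(-31,-42)]: print('expect',.4525+(lx*c-ly*sn)/1000,.133+(lx*sn+ly*c)/1000)
E
```

```text
[0.44383589 0.12777688 0.21702805] 97.8783111553962 15.7833
475 mean [0.4293 0.2301 0.0586] mid [0.4304 0.23   0.0579] size [0.071 0.01  0.016]
412 mean [0.418  0.1672 0.0599] mid [0.4182 0.1675 0.0578] size [0.019 0.019 0.01 ]
314 mean [0.4827 0.0337 0.058 ] mid [0.4831 0.034  0.058 ] size [0.054 0.008 0.016]
370 mean [0.4756 0.1765 0.06  ] mid [0.4764 0.1766 0.058 ] size [0.019 0.018 0.009]
370 mean [0.487  0.094  0.0598] mid [0.4882 0.0939 0.0582] size [0.019 0.019 0.008]
202 mean [0.503  0.222  0.0583] mid [0.5029 0.2219 0.058 ] size [0.005 0.026 0.016]
65 mean [0.5093 0.1781 0.0583] mid [0.5092 0.1768 0.058 ] size [0.002 0.012 0.015]
expect 0.47735303989066596 0.178905625016908
expect 0.41595641962868857 0.17027689275738395
expect 0.48904358037131146 0.09572310724261608
expect 0.42764696010933406 0.08709437498309203
```

View pics/w3.png

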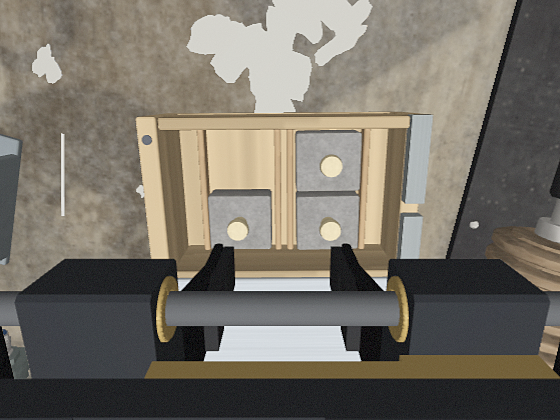

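The wrist view shows three knobs at (236,231), (325,231) and (331,166), matching the depth clusters at (.4875,.094), (.476,.1766) and (.418,.167). I'll pick the right-channel one first.

```bash
python3 - <<'E'
from h import *
go(.488,.094,.042,98)
E
```

```text
turn -0.12  then dx -41.0 dy 176.4 dz -32.0
```

Call:
send_rows(moves="45 -10 20 -8 0;45 -10 20 -8 0;45 -10 20 -8 0;45 -11 20 -8 0;45 0 16 0 0;45 0 0 0 0;45 0 0 0 0;45 0 0 0 0")

```text
time_s: 16.55
position: [0.4899, 0.0954, 0.1234]
tcp_rot: [[-0.14, 0.0, -0.99], [0.99, 0.0, -0.14], [0.0, -1.0, -0.0]]
force: [-0.1, 0.3, 0.1]
opening: 0.519
```

```bash
cat >> h.py <<'E'
def st(): 
    s=read_state(); print(np.round(s['position'],4),round(head(s),2),s['time_s'],np.round(s['qvel'],1).tolist() if np.abs(s['qvel']).max()>1 else ''); return s
E
python3 - <<'E'
from h import *
s=st(); p=capture('wrist'); knobs(s,p,.050,.066,(.405,.505,.05,.215))
s=st();go(.488,.094,.042,98,s)
E
```

```text
[0.4899 0.0954 0.1234] 98.04 16.55 [0.1, -1.4, 0.1, 0.0, -0.2, -0.0]
928 mean [0.4186 0.1665 0.0599] mid [0.4187 0.1673 0.058 ] size [0.019 0.019 0.01 ]
775 mean [0.4758 0.1757 0.0598] mid [0.4764 0.1766 0.058 ] size [0.019 0.019 0.009]
743 mean [0.4869 0.0935 0.0598] mid [0.488  0.0937 0.0578] size [0.02  0.02  0.009]
[0.4901 0.0954 0.1239] 98.05 16.6 
turn 0.05  then dx -1.1 dy 81.9 dz 2.2
```

Call:
send_rows(moves="45 -1 20 2 0;45 0 20 0 0;45 0 20 0 0;45 0 14 0 0;45 0 8 0 0;45 0 0 0 0;0 0 0 0 0;0 0 0 0 0;0 0 0 0 0;0 0 0 0 0;0 0 0 0 0;0 0 0 0 0;0 0 0 0 0;0 0 0 0 0;0 0 -10 0 0;0 0 -20 0 0;0 0 -20 0 0;0 0 0 0 0;0 0 0 0 0")

```text
time_s: 18.18
position: [0.4875, 0.0939, 0.0916]
tcp_rot: [[-0.139, 0.001, -0.99], [0.99, 0.0, -0.139], [0.0, -1.0, -0.001]]
force: [-0.8, 1.0, -5.6]
opening: 0.203
```

```bash
cat >> h.py <<'E'
SO=np.array([.4813,-.2696]); SY=-9.
def slot(lx,ly): c,s=np.cos(np.radians(SY)),np.sin(np.radians(SY)); return SO+np.array([lx*c-ly*s,lx*s+ly*c])/1000
E
python3 - <<'E'
from h import *
s=st(); print(s['force'],s['opening'])
for ly in(-75,0,75): print(slot(3,ly))
go(*slot(3,-75),.19,81,s)
E
```

```text
[0.4875 0.0939 0.0916] 97.99 18.1833 [-0.1, 1.8, 1.2, -0.3, 0.5, -0.1]
[-0.75804378  1.03227268 -5.6137637 ] 0.20300293263978791
[ 0.47253048 -0.34414593]
[ 0.48426307 -0.2700693 ]
[ 0.49599565 -0.19599268]
turn 16.99  then dx -435.0 dy -98.4 dz -53.7
```

Call:
send_rows(moves="0 0 -30 0 0;0 0 -35 0 0;0 0 -33 0 5.7;0 0 0 0 5.7;0 0 0 0 5.6;0 -31 0 -3.8 0;0 -31 0 -3.8 0;0 -31 0 -3.8 0;0 -31 0 -3.8 0;0 -31 0 -3.8 0;0 -31 0 -3.8 0;0 -31 0 -3.8 0;0 -31 0 -3.8 0;0 -31 0 -3.8 0;0 -31 0 -3.8 0;0 -31 0 -3.8 0;0 -31 0 -3.8 0;0 -31 0 -4 0;0 -32 0 -4 0;0 0 0 0 0")

```text
time_s: 19.85
position: [0.4721, -0.3517, 0.1873]
tcp_rot: [[0.16, 0.001, -0.987], [0.987, -0.006, 0.16], [-0.005, -1.0, -0.002]]
force: [2.7, -1.0, -6.3]
opening: 0.203
```

Call:
send_rows(moves="0 0 0 0 0;0 0 0 0 0")

```text
time_s: 20.02
position: [0.4707, -0.3428, 0.1868]
tcp_rot: [[0.158, -0.004, -0.988], [0.988, 0.005, 0.158], [0.005, -1.0, 0.005]]
force: [0.8, 0.5, -6.7]
opening: 0.203
```

```bash
python3 - <<'E'
from h import *
s=st(); print(s['force'],s['opening'])
p=capture('wrist'); cv2.imwrite('pics/w4.png',p['image'])
X=cloud(p,s); a=np.radians(SY); d=(X[:,:2]-SO)*1000; lx=d[:,0]*np.cos(a)+d[:,1]*np.sin(a); ly=-d[:,0]*np.sin(a)+d[:,1]*np.cos(a); z=X[:,2]*1000
for y0 in(-60,-20,30,80):
  m=(abs(ly-y0)<6)&(abs(lx)<60)&(z>40)
  print(y0,[(b,int(m2.sum()),round(float(np.median(z[m2]))) ) for b in range(-52,56,4) for m2 in [m&(abs(lx-b)<2)] if m2.sum()>3])
m=(z>88)&(z<99)&(abs(lx)<45)
for sgn in(-1,1):
  q=ly[m&(sgn*ly>90)&(abs(ly)<160)]; print('endplate',len(q),np.percentile(q,[2,50,98]) if len(q) else '')
go(*slot(3,-75),.109,81,s)
E
```

```text
[ 0.4707 -0.3428  0.1868] 80.94 20.0167 [1.3, -1.1, 0.9, -0.1, -0.1, -0.1]
[ 0.78744725  0.52797083 -6.73012223] 0.20325454645115562
-60 [(-40, 40, 73), (-36, 1658, 274), (-32, 1227, 276), (-28, 1388, 275), (-24, 4767, 291), (-20, 500, 184), (-16, 364, 183), (-12, 755, 202), (-8, 1050, 210), (-4, 199, 212), (0, 205, 236), (4, 222, 236), (8, 180, 236), (12, 36, 236)]
-20 [(-40, 36, 73), (-36, 160, 86), (-32, 957, 273), (-28, 860, 275), (-24, 699, 291), (-20, 76, 74), (-16, 84, 73), (-12, 79, 73), (-8, 76, 72), (-4, 71, 71), (0, 74, 70), (4, 73, 70), (8, 55, 69), (12, 48, 68), (16, 50, 68), (20, 43, 67), (24, 43, 66), (28, 43, 65), (32, 40, 65), (36, 124, 72), (40, 68, 79), (44, 14, 79)]
30 [(-40, 35, 74), (-36, 157, 87), (-32, 98, 92), (-28, 19, 75), (-24, 88, 75), (-20, 82, 74), (-16, 82, 73), (-12, 80, 72), (-8, 72, 72), (-4, 76, 71), (0, 74, 70), (4, 73, 70), (8, 70, 69), (12, 70, 69), (16, 75, 68), (20, 65, 67), (24, 69, 66), (28, 63, 66), (32, 61, 65), (36, 175, 72), (40, 76, 80), (44, 7, 79)]
80 [(-40, 49, 74), (-36, 153, 87), (-32, 98, 92), (-28, 21, 75), (-24, 86, 75), (-20, 78, 74), (-16, 87, 74), (-12, 72, 73), (-8, 76, 72), (-4, 76, 71), (0, 76, 71), (4, 72, 70), (8, 69, 69), (12, 72, 68), (16, 62, 68), (20, 71, 67), (24, 61, 66), (28, 68, 66), (32, 66, 65), (36, 172, 72), (40, 72, 80), (44, 12, 79)]
endplate 1854 [-127.41220487 -121.63440625  -92.37558839]
endplate 1514 [ 91.97836564 122.71188584 128.63114581]
turn -0.06  then dx -1.0 dy 77.8 dz -2.0
```

View pics/w4.png

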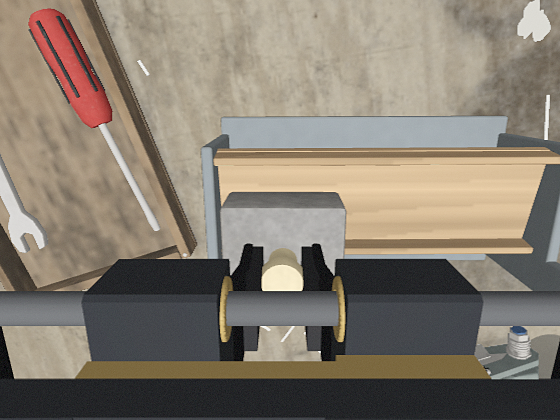

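The picture shows the first weight hanging over the right part of the ledge, clear of the end plate at left, in line with the lips.

Call:
send_rows(moves="0 -1 20 -3 0;0 0 20 0 0;0 0 15 0 0;0 0 10 0 0;0 0 6 0 0;0 0 3 0 0;0 0 2 0 0;0 0 2 0 0;0 0 2 0 0;0 0 0 0 0;0 0 0 0 0")

```text
time_s: 20.98
position: [0.4753, -0.3461, 0.1097]
tcp_rot: [[0.157, 0.001, -0.988], [0.988, -0.001, 0.157], [-0.0, -1.0, -0.001]]
force: [0.4, -0.3, -6.6]
opening: 0.204
```

Call:
send_rows(moves="0 0 1.5 0 0;0 0 1.5 0 0;0 0 1.5 0 0;0 0 1.5 0 0;0 0 0 0 0;0 0 0 0 0")

```text
time_s: 21.48
position: [0.4788, -0.3469, 0.1059]
tcp_rot: [[0.157, 0.008, -0.987], [0.988, -0.004, 0.157], [-0.002, -1.0, -0.008]]
force: [5.8, 3.9, 5.4]
opening: 0.201
```

Contact. Release gently and lift.

Call:
send_rows(moves="25 0 0 0 0;30 0 0 0 0;40 0 0 0 0;45 0 0 0 0;45 0 0 0 0;45 0 -10 0 0;45 0 -20 0 0;45 0 -30 0 0;45 0 -25 0 0;45 0 0 0 0;45 0 0 0 0;45 0 0 0 0")

```text
time_s: 22.48
position: [0.4746, -0.3456, 0.1882]
tcp_rot: [[0.157, -0.001, -0.988], [0.988, 0.001, 0.157], [0.0, -1.0, 0.001]]
force: [-0.2, 0.7, -1.1]
opening: 0.517
```

```bash
cat >> h.py <<'E'
def standview(s,p):
    X=cloud(p,s); a=np.radians(SY); d=(X[:,:2]-SO)*1000; lx=d[:,0]*np.cos(a)+d[:,1]*np.sin(a); ly=-d[:,0]*np.sin(a)+d[:,1]*np.cos(a); z=X[:,2]*1000
    im=np.zeros((140,300),np.uint8); m=(z>94)&(z<128)&(abs(lx)<60)&(abs(ly)<118)
    im[(lx[m]+70).astype(int),(ly[m]+150).astype(int)]=255; im=cv2.morphologyEx(im,cv2.MORPH_CLOSE,np.ones((5,5)))
    n,l=cv2.connectedComponents(im); L=l[(lx[m]+70).astype(int),(ly[m]+150).astype(int)]
    for i in range(1,n):
        k=L==i
        if k.sum()>150: print('block',k.sum(),'lx',np.percentile(lx[m][k],[1,99]).round(),'ly',np.percentile(ly[m][k],[1,99]).round(),'z',np.percentile(z[m][k],[1,50,99]).round())
E
python3 - <<'E'
from h import *
s=st(); p=capture('wrist'); standview(s,p)
p=capture('side'); cv2.imwrite('pics/s5.png',p['image'][120:330,180:460].repeat(2,0).repeat(2,1))
go(.476,.1766,.21,98)
E
```

```text
[ 0.4746 -0.3456  0.1882] 80.99 22.4833 [-0.1, 1.4, 1.1, 0.1, -0.0, 0.0]
block 6048 lx [-18.  35.] ly [-104.  -46.] z [ 94. 101. 122.]
turn -17.01  then dx 516.4 dy -22.9 dz -74.4
```

View pics/s5.png

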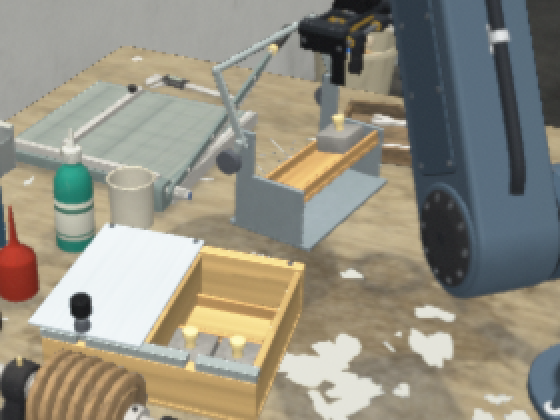

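The first weight stands upright against the rear lip at stand y ≈ -75 and the keeper is still up. On to the second.

Call:
send_rows(moves="45 0 -12 0 0;45 0 -11 0 -5.7;45 0 0 0 -5.7;45 0 0 0 -5.6;45 35 0 -5 0;45 35 0 -5 0;45 35 0 -5 0;45 35 0 -5 0;45 35 0 -5 0;45 35 0 -5 0;45 35 0 -5 0;45 35 0 -5 0;45 35 0 -5 0;45 35 0 -5 0;45 35 0 -5 0;45 35 0 -5 0;45 35 0 -5 0;45 35 0 -5 0;45 26 0 -4 0;45 0 0 0 0")

```text
time_s: 24.25
position: [0.4755, 0.1795, 0.2102]
tcp_rot: [[-0.144, -0.002, -0.99], [0.99, 0.002, -0.144], [0.002, -1.0, 0.002]]
force: [1.2, -0.9, -0.3]
opening: 0.518
```

Call:
send_rows(moves="45 0 25 0 0;45 0 25 0 0;45 0 25 0 0;45 0 10 0 0;45 0 0 0 0;45 0 0 0 0;45 0 0 0 0")

```text
time_s: 24.83
position: [0.4774, 0.1751, 0.1271]
tcp_rot: [[-0.139, 0.001, -0.99], [0.99, 0.0, -0.139], [-0.0, -1.0, -0.001]]
force: [-0.0, -0.3, 0.7]
opening: 0.518
```

```bash
python3 - <<'E'
from h import *
s=st(); p=capture('wrist'); knobs(s,p,.050,.066,(.405,.505,.05,.215))
s=st();go(.4764,.1766,.041,98,s)
E
```

```text
[0.4774 0.1751 0.1271] 97.97 24.8333 [0.2, -1.1, -0.4, -0.0, -0.2, -0.0]
833 mean [0.4182 0.1679 0.06  ] mid [0.4187 0.1678 0.058 ] size [0.02  0.019 0.01 ]
719 mean [0.4755 0.177  0.0599] mid [0.4764 0.1772 0.0581] size [0.019 0.02  0.009]
71 mean [0.5046 0.2097 0.0574] mid [0.5044 0.2084 0.0579] size [0.001 0.009 0.016]
[0.4776 0.1753 0.1274] 97.98 24.8833 
turn -0.02  then dx 1.5 dy 86.4 dz 1.0
```

Call:
send_rows(moves="45 1 20 1 0;45 0 20 0 0;45 0 20 0 0;45 0 16 0 0;45 0 10 0 0;45 0 0 0 0;0 0 0 0 0;0 0 0 0 0;0 0 0 0 0;0 0 0 0 0;0 0 0 0 0;0 0 0 0 0;0 0 0 0 0;0 0 -10 0 0;0 0 -20 0 0;0 0 -30 0 0;0 0 -35 0 0;0 0 -35 0 0;0 0 -10 0 0;0 0 0 0 0")

```text
time_s: 26.55
position: [0.4769, 0.1766, 0.1833]
tcp_rot: [[-0.139, 0.006, -0.99], [0.99, 0.001, -0.139], [0.0, -1.0, -0.006]]
force: [-0.1, -0.3, -6.3]
opening: 0.202
```

```bash
python3 - <<'E'
from h import *
s=st(); print(s['force'],s['opening'])
go(*slot(4,0),.185,81,s)
E
```

```text
[0.4769 0.1766 0.1833] 98.01 26.55 [-0.1, 3.7, 3.2, -0.1, -2.1, 0.1]
[-0.07932197 -0.26415014 -6.25689166] 0.2015043462562708
turn 17.01  then dx -440.0 dy -1.7 dz -78.2
```

Call:
send_rows(moves="0 0 0 0 5.7;0 0 0 0 5.7;0 0 0 0 5.6;0 -31 0 -5.5 0;0 -31 0 -5.5 0;0 -31 0 -5.5 0;0 -31 0 -5.5 0;0 -31 0 -5.5 0;0 -31 0 -5.5 0;0 -31 0 -5.5 0;0 -31 0 -5.5 0;0 -31 0 -5.5 0;0 -31 0 -5.5 0;0 -31 0 -5.5 0;0 -31 0 -5.5 0;0 -31 0 -6 0;0 -37 0 -6 0;0 0 0 0 0;0 0 0 0 0;0 0 0 0 0")

```text
time_s: 28.22
position: [0.4817, -0.2691, 0.1781]
tcp_rot: [[0.158, -0.005, -0.987], [0.987, 0.005, 0.158], [0.004, -1.0, 0.005]]
force: [-0.6, 1.6, -5.0]
opening: 0.2
```

```bash
python3 - <<'E'
from h import *
s=st(); print(s['force'],s['opening'])
go(*slot(4,0),.105,81,s)
E
```

```text
[ 0.4817 -0.2691  0.1781] 80.93 28.2167 [1.5, -0.9, 0.9, 0.1, -0.2, 0.0]
[-0.58230046  1.55963354 -5.00729546] 0.19969368771674062
turn -0.07  then dx -0.5 dy 73.1 dz -3.7
```

Call:
send_rows(moves="0 0 20 -2 0;0 0 20 -2 0;0 0 15 0 0;0 0 10 0 0;0 0 4 0 0;0 0 2 0 0;0 0 1.5 0 0;0 0 1.5 0 0;0 0 1 0 0;0 0 0 0 0;0 0 0 0 0")

```text
time_s: 29.13
position: [0.4888, -0.2717, 0.1065]
tcp_rot: [[0.157, 0.003, -0.988], [0.988, -0.002, 0.157], [-0.001, -1.0, -0.003]]
force: [3.1, 0.6, -0.1]
opening: 0.205
```

Contact (vertical force went from -6 to 0). Release.

Call:
send_rows(moves="0 0 1.5 0 0;0 0 0 0 0;25 0 0 0 0;30 0 0 0 0;40 0 0 0 0;45 0 0 0 0;45 0 0 0 0;45 0 -10 0 0;45 0 -20 0 0;45 0 -30 0 0;45 0 -25 0 0;45 0 -18 0 0;45 0 0 0 0;45 0 0 0 0")

```text
time_s: 30.3
position: [0.488, -0.2716, 0.2082]
tcp_rot: [[0.156, 0.002, -0.988], [0.988, -0.002, 0.156], [-0.002, -1.0, -0.002]]
force: [-1.7, -0.0, -0.4]
opening: 0.514
```

```bash
python3 - <<'E'
from h import *
s=st(); p=capture('wrist'); standview(s,p)
go(.418,.1678,.21,98)
E
```

```text
[ 0.488  -0.2716  0.2082] 81.0 30.3 [-0.0, 2.3, 2.4, 0.2, -0.2, -0.0]
block 5569 lx [-24.  30.] ly [-101.  -43.] z [ 94. 101. 123.]
block 5184 lx [-16.  36.] ly [-29.  29.] z [ 94. 100. 122.]
turn -17.01  then dx 444.2 dy -3.1 dz 7.5
```

Call:
send_rows(moves="45 0 0 0 -5.7;45 0 0 0 -5.7;45 0 0 0 -5.6;45 34 0 0.5 0;45 34 0 0.5 0;45 34 0 0.5 0;45 34 0 0.5 0;45 34 0 0.5 0;45 34 0 0.5 0;45 34 0 0.5 0;45 34 0 0.5 0;45 34 0 0.5 0;45 34 0 0.5 0;45 34 0 0.5 0;45 34 0 1 0;45 36 0 1 0;45 0 0 0 0")

```text
time_s: 31.77
position: [0.4153, 0.1721, 0.2054]
tcp_rot: [[-0.145, -0.004, -0.989], [0.989, 0.002, -0.145], [0.002, -1.0, 0.004]]
force: [0.3, -0.1, 0.6]
opening: 0.514
```

Call:
send_rows(moves="45 0 25 0 0;45 0 25 0 0;45 0 25 0 0;45 0 10 0 0;45 0 0 0 0;45 0 0 0 0;45 0 0 0 0")

```text
time_s: 32.35
position: [0.4186, 0.1671, 0.1218]
tcp_rot: [[-0.139, -0.0, -0.99], [0.99, -0.0, -0.139], [-0.0, -1.0, 0.0]]
force: [-0.0, -1.5, 0.6]
opening: 0.514
```

```bash
python3 - <<'E'
from h import *
s=st(); p=capture('wrist'); knobs(s,p,.050,.066,(.38,.505,.05,.215))
s=st();go(.4187,.1678,.041,98,s)
E
```

```text
[0.4186 0.1671 0.1218] 97.98 32.35 [0.2, -1.2, -0.5, 0.1, -0.1, 0.1]
590 mean [0.3863 0.0928 0.0583] mid [0.3863 0.0937 0.058 ] size [0.013 0.087 0.016]
746 mean [0.4173 0.1677 0.0599] mid [0.4182 0.1678 0.0578] size [0.019 0.019 0.009]
156 mean [0.5043 0.2104 0.058 ] mid [0.5041 0.2082 0.058 ] size [0.002 0.013 0.016]
[0.4189 0.1672 0.1223] 97.98 32.4 
turn -0.02  then dx 0.6 dy 81.3 dz 0.1
```

Call:
send_rows(moves="45 0 20 0 0;45 0 20 0 0;45 0 20 0 0;45 0 13 0 0;45 0 8 0 0;45 0 0 0 0;0 0 0 0 0;0 0 0 0 0;0 0 0 0 0;0 0 0 0 0;0 0 0 0 0;0 0 0 0 0;0 0 0 0 0;0 0 -10 0 0;0 0 -20 0 0;0 0 -30 0 0;0 0 -35 0 0;0 0 -35 0 0;0 0 -15 0 0;0 0 0 0 0")

```text
time_s: 34.07
position: [0.4198, 0.168, 0.1883]
tcp_rot: [[-0.139, 0.006, -0.99], [0.99, 0.001, -0.139], [0.0, -1.0, -0.006]]
force: [1.9, 0.1, -8.2]
opening: 0.198
```

```bash
python3 - <<'E'
from h import *
s=st(); print(s['force'],s['opening'])
go(*slot(3,72),.185,81,s)
E
```

```text
[0.4198 0.168  0.1883] 98.0 34.0667 [-0.2, 4.0, 3.2, -0.1, -3.8, -0.1]
[ 1.90946072  0.06069227 -8.1618395 ] 0.19758993041832726
turn 17.00  then dx -350.6 dy 3.3 dz -132.2
```

Call:
send_rows(moves="0 0 0 0 5.7;0 0 0 0 5.7;0 0 0 0 5.6;0 -29 0 -11 0;0 -29 0 -11 0;0 -29 0 -11 0;0 -29 0 -11 0;0 -29 0 -11 0;0 -29 0 -11 0;0 -29 0 -11 0;0 -29 0 -11 0;0 -29 0 -11 0;0 -29 0 -11 0;0 -29 0 -11 0;0 -32 0 -11 0;0 0 0 0 0;0 0 0 0 0;0 0 0 0 0")

```text
time_s: 35.57
position: [0.4914, -0.1983, 0.1829]
tcp_rot: [[0.158, -0.006, -0.987], [0.987, 0.005, 0.158], [0.004, -1.0, 0.007]]
force: [-0.4, 0.7, -7.8]
opening: 0.199
```

```bash
python3 - <<'E'
from h import *
s=st(); p=capture('wrist'); standview(s,p)
go(*slot(3,72),.105,81,s)
E
```

```text
[ 0.4914 -0.1983  0.1829] 80.92 35.5667 [1.4, -1.2, 0.7, 0.1, -0.2, -0.0]
block 6630 lx [-24.  30.] ly [-101.  -43.] z [ 94. 101. 123.]
block 5791 lx [-16.  34.] ly [-28.  29.] z [ 94. 100. 122.]
turn -0.08  then dx 0.0 dy 77.9 dz -4.2
```

Call:
send_rows(moves="0 0 20 -2 0;0 0 20 -2 0;0 0 18 0 0;0 0 10 0 0;0 0 4 0 0;0 0 2 0 0;0 0 1.5 0 0;0 0 1.5 0 0;0 0 1 0 0;0 0 0 0 0;0 0 0 0 0")

```text
time_s: 36.53
position: [0.498, -0.2007, 0.1083]
tcp_rot: [[0.157, 0.001, -0.988], [0.988, -0.0, 0.157], [-0.0, -1.0, -0.001]]
force: [0.1, -0.2, -7.3]
opening: 0.202
```

Call:
send_rows(moves="0 0 1.5 0 0;0 0 1.5 0 0;0 0 1 0 0;0 0 0 0 0;0 0 0 0 0")

```text
time_s: 36.95
position: [0.5013, -0.2014, 0.1058]
tcp_rot: [[0.157, 0.008, -0.988], [0.988, -0.003, 0.157], [-0.002, -1.0, -0.008]]
force: [4.6, 2.4, 2.0]
opening: 0.199
```

Call:
send_rows(moves="25 0 0 0 0;30 0 0 0 0;40 0 0 0 0;45 0 0 0 0;45 0 0 0 0;45 0 -10 0 0;45 0 -20 0 0;45 0 -30 0 0;45 0 -25 0 0;45 0 -18 0 0;45 0 0 0 0;45 0 0 0 0")

```text
time_s: 37.95
position: [0.4982, -0.2009, 0.2082]
tcp_rot: [[0.156, 0.002, -0.988], [0.988, -0.002, 0.156], [-0.001, -1.0, -0.003]]
force: [-0.0, -0.5, -1.1]
opening: 0.518
```

```bash
python3 - <<'E'
from h import *
s=st(); p=capture('wrist'); standview(s,p)
cv2.imwrite('pics/w6.png',p['image'])
p=capture('side'); cv2.imwrite('pics/s6.png',p['image'][120:330,180:460].repeat(2,0).repeat(2,1))
L=np.array([.4525,.133]); a=np.radians(8); k=L+np.array([139*np.cos(a)-109*np.sin(a),139*np.sin(a)+109*np.cos(a)])/1000; print('knob',k)
go(*k,.20,8)
E
```

```text
[ 0.4982 -0.2009  0.2082] 81.0 37.95 [-0.1, 2.1, 2.2, 0.1, -0.2, 0.0]
block 5658 lx [-24.  30.] ly [-101.  -43.] z [ 94. 101. 123.]
block 5300 lx [-19.  34.] ly [ 43. 101.] z [ 94. 101. 122.]
block 5171 lx [-16.  36.] ly [-28.  30.] z [ 94. 100. 122.]
knob [0.57497739 0.26028428]
turn 72.99  then dx 141.3 dy 6.1 dz 445.0
```

View pics/s6.png

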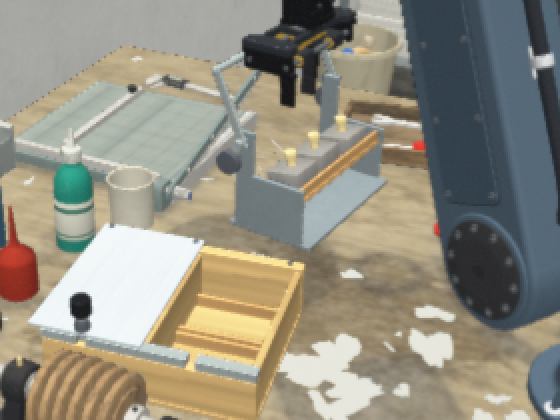

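All three weights stand on the ledge, the locker is empty and the keeper is up. Back to the plunger knob.

Call:
send_rows(moves="60 33 0.5 -0.3 0;60 33 0.5 -0.3 0;60 33 0.5 -0.3 0;60 33 0.5 -0.3 0;60 33 0.5 -0.3 0;60 33 0.5 -0.3 0;60 33 0.5 -0.3 0;60 33 0.5 -0.3 0;60 33 0.5 -0.3 0;60 33 0.5 -0.3 0;60 33 0.5 -0.3 0;60 33 0.5 -0.3 0;60 33 0 0 0;60 38 0 0 0;60 0 0 0 7;60 0 0 0 7;60 0 0 0 7;60 0 0 0 7;60 0 0 0 7;60 0 0 0 7")

```text
time_s: 39.72
position: [0.5732, 0.2599, 0.1985]
tcp_rot: [[0.781, -0.004, -0.625], [0.625, -0.001, 0.781], [-0.004, -1.0, 0.002]]
force: [1.3, 0.3, 0.4]
opening: 0.69
```

Call:
send_rows(moves="60 0 0 0 7;60 0 0 0 7;60 0 0 0 7;60 0 0 0 7;60 0 0 0 3;60 0 0 0 0;60 0 0 0 0;60 0 0 0 0")

```text
time_s: 40.38
position: [0.5738, 0.26, 0.1997]
tcp_rot: [[0.99, -0.002, -0.14], [0.14, -0.001, 0.99], [-0.002, -1.0, -0.0]]
force: [-0.4, 0.4, 0.4]
opening: 0.69
```

```bash
python3 - <<'E'
from h import *
s=st(); p=capture('wrist'); knobs(s,p,.120,.136,(.53,.62,.2,.3))
s=st();go(.575,.2606,.104,8,s)
E
```

```text
[0.5738 0.26   0.1997] 8.07 40.3833 
1189 mean [0.5747 0.2615 0.1289] mid [0.5749 0.26   0.126 ] size [0.025 0.025 0.012]
[0.574  0.2601 0.2   ] 8.05 40.4333 
turn 0.05  then dx 1.0 dy 96.0 dz 0.4
```

Grip the knob, lift it 12.5 mm.

Call:
send_rows(moves="60 1 18 0 0;60 0 18 0 0;60 0 18 0 0;60 0 18 0 0;60 0 14 0 0;60 0 9 0 0;60 0 0 0 0;0 0 0 0 0;0 0 0 0 0;0 0 0 0 0;0 0 0 0 0;0 0 0 0 0;0 0 0 0 0;0 0 0 0 0;0 0 -4 0 0;0 0 -4 0 0;0 0 -4.5 0 0;0 0 0 0 0;0 0 0 0 0")

```text
time_s: 42.02
position: [0.5748, 0.2602, 0.1176]
tcp_rot: [[0.99, -0.002, -0.139], [0.139, -0.0, 0.99], [-0.002, -1.0, -0.0]]
force: [-0.1, 1.0, -8.9]
opening: 0.284
```

Call:
send_rows(moves="0 -10 0 0 0;0 -10 0 0 0;0 -10 0 0 0;0 -10 0 0 0;0 -10 0 0 0;0 -10 0 0 0;0 -10 0 0 0;0 -10 0 0 0;0 -10 0 0 0;0 -10 0 0 0;0 -10 0 0 0;0 -10 0 0 0;0 -5 0 0 0;0 -5 0 0 0;0 -3 0 0 0;0 -1.5 0 0 0;0 0 0 0 0;0 0 0 0 0")

```text
time_s: 43.52
position: [0.4422, 0.2412, 0.1184]
tcp_rot: [[0.99, 0.0, -0.139], [0.139, -0.001, 0.99], [-0.0, -1.0, -0.001]]
force: [1.1, -5.4, -9.2]
opening: 0.288
```

Call:
send_rows(moves="0 0 5 0 0;0 0 5 0 0;0 0 3 0 0;0 0 0 0 0;0 0 0 0 0")

```text
time_s: 43.93
position: [0.4433, 0.2414, 0.1064]
tcp_rot: [[0.99, 0.002, -0.14], [0.14, -0.0, 0.99], [0.002, -1.0, -0.001]]
force: [1.6, -6.2, -1.5]
opening: 0.285
```

Call:
send_rows(moves="30 0 0 0 0;50 0 0 0 0;60 0 0 0 0;60 0 0 0 0;60 0 -20 0 0;60 0 -30 0 0;60 0 -30 0 0;60 0 -15 0 0;60 0 0 0 0;60 0 0 0 0;60 0 0 0 0")

```text
time_s: 44.85
position: [0.4413, 0.2416, 0.1995]
tcp_rot: [[0.99, -0.002, -0.139], [0.139, -0.0, 0.99], [-0.002, -1.0, 0.0]]
force: [0.0, -0.6, 0.3]
opening: 0.685
```

```bash
python3 - <<'E'
from h import *
s=st(); p=capture('wrist'); knobs(s,p,.120,.150,(.39,.62,.2,.3))
c=np.cos(np.radians(-9));sn=np.sin(np.radians(-9))
x,z=55-110*np.cos(2.0),150+110*np.sin(2.0); print(x,z)
p=capture('side'); X=cloud(p); d=(X[:,:2]-SO)*1000; lx=d[:,0]*c+d[:,1]*sn; ly=-d[:,0]*sn+d[:,1]*c; zz=X[:,2]*1000
m=(zz>225)&(zz<290)&(abs(ly)<60)&(lx>40)&(lx<160); print('bar',m.sum(),np.median(lx[m]),np.median(zz[m]),np.percentile(zz[m],[2,98]))
go(*slot(x,0),.30,-9)
go(*slot(x,0),.30,81)
E
```

```text
[0.4413 0.2416 0.1995] 8.0 44.85 [-0.2, 1.1, 0.5, -0.1, 0.1, 0.0]
1196 mean [0.4431 0.2423 0.1289] mid [0.4434 0.2407 0.126 ] size [0.026 0.026 0.012]
100.77615202018566 250.022716950825
bar 98 97.07261243975245 254.41325593952425 [245.9701416  258.00522556]
turn 17.00  then dx 220.4 dy -101.1 dz -498.4
turn -73.00  then dx -498.4 dy -101.1 dz -220.4
```

```bash
python3 - <<'E'
from h import *
c=np.cos(np.radians(-9));sn=np.sin(np.radians(-9))
for n in('side','scene'):
    p=capture(n); X=cloud(p); d=(X[:,:2]-SO)*1000; lx=d[:,0]*c+d[:,1]*sn; ly=-d[:,0]*sn+d[:,1]*c; zz=X[:,2]*1000
    for b in range(40,260,20):
        m=(abs(lx-b)<10)&(abs(ly)<130)&(zz>140)&(zz<400)
        if m.sum()>3: print(n,b,m.sum(),'z',np.percentile(zz[m],[1,50,99]).round(),'y',np.percentile(ly[m],[1,50,99]).round())
E
```

```text
side 40 55 z [141. 154. 166.] y [-127.  123.  129.]
side 60 48 z [141. 153. 178.] y [-130. -124.  129.]
side 100 194 z [246. 254. 258.] y [-126.    6.  112.]
scene 40 51 z [141. 154. 164.] y [-128. -123. -118.]
scene 60 42 z [140. 153. 165.] y [-125. -122. -120.]
scene 100 71 z [243. 251. 255.] y [-128. -110.  -90.]
```

Call:
send_rows(moves="60 0 -20 0 5.7;60 0 -25 0 5.7;60 0 -25 0 5.6;60 14 -6 -32 0;60 14 -6 -32 0;60 14 -6 -32 0;60 14 -6 -32 0;60 14 -6 -32 0;60 14 0 -32 0;60 14 0 -32 0;60 14 0 -32 0;60 14 0 -32 0;60 14 0 -32 0;60 14 0 -32 0;60 14 0 -32 0;60 14 0 -32 0;60 14 0 -32 0;60 14 0 -32 0;60 10 0 -18 0;60 0 0 0 0")

```text
time_s: 46.72
position: [0.5823, -0.2897, 0.2983]
tcp_rot: [[0.987, -0.0, 0.161], [-0.161, -0.001, 0.987], [-0.0, -1.0, -0.001]]
force: [0.8, 1.4, -0.6]
opening: 0.688
```

Call:
send_rows(moves="60 0 0 0 0;60 0 0 0 0")

```text
time_s: 46.88
position: [0.5809, -0.2836, 0.2991]
tcp_rot: [[0.988, -0.002, 0.156], [-0.156, 0.002, 0.988], [-0.003, -1.0, 0.002]]
force: [-0.2, 0.0, -0.2]
opening: 0.687
```

```bash
python3 - <<'E'
from h import *
s=st(); p=capture('wrist'); c=np.cos(np.radians(-9));sn=np.sin(np.radians(-9))
X=cloud(p,s); d=(X[:,:2]-SO)*1000; lx=d[:,0]*c+d[:,1]*sn; ly=-d[:,0]*sn+d[:,1]*c; zz=X[:,2]*1000
m=(zz>235)&(zz<262)&(abs(ly)<110)&(abs(lx-100)<20)&(ly>20); print('bar',m.sum(),np.median(lx[m]),np.percentile(lx[m],[3,97]),np.percentile(zz[m],[50,98]))
standview(s,p)
go(*slot(100,0),.231,-9)
E
```

```text
[ 0.5809 -0.2836  0.2991] -9.0 46.8833 [1.0, -1.0, 0.5, -0.1, -0.1, 0.0]
bar 3693 101.98740019118321 [ 96.29248968 107.34783294] [255.21631236 257.07115761]
block 2082 lx [-22.  30.] ly [-99. -42.] z [ 94. 102. 123.]
block 3784 lx [-17.  34.] ly [ 43. 102.] z [ 94. 100. 122.]
block 3131 lx [-15.  36.] ly [-28.  30.] z [ 94. 100. 122.]
turn 0.05  then dx -0.6 dy 68.5 dz -2.2
```

Call:
send_rows(moves="60 0 18 0 0;60 0 18 0 0;60 0 18 0 0;60 0 14 0 0;60 0 0 0 0;60 0 0 0 0;0 0 0 0 0;0 0 0 0 0;0 0 0 0 0;0 0 0 0 0;0 0 0 0 0;0 0 0 0 0;0 0 0 0 0;0 0 0 0 0;0 0 0 0 0")

```text
time_s: 48.18
position: [0.5819, -0.2848, 0.2323]
tcp_rot: [[0.988, 0.001, 0.157], [-0.157, -0.0, 0.988], [0.001, -1.0, -0.0]]
force: [0.5, 0.6, 0.3]
opening: 0.123
```

Call:
send_rows(moves="0 -10.2 -4.1 0 0;0 -10.6 -3 0 0;0 -10.8 -2 0 0;0 -11 -0.9 0 0;0 -11 0.3 0 0;0 -10.9 1.3 0 0;0 -10.7 2.4 0 0;0 -10.5 3.5 0 0;0 -10 4.5 0 0;0 -9.5 5.4 0 0;0 -9 6.4 0 0;0 -8.2 7.3 0 0;0 -7.5 8 0 0;0 -6.7 8.8 0 0;0 -5.7 9.4 0 0;0 -4.8 9.9 0 0;0 0 0 0 0")

```text
time_s: 49.6
position: [0.4354, -0.2611, 0.1746]
tcp_rot: [[0.987, 0.001, 0.158], [-0.158, 0.0, 0.987], [0.001, -1.0, 0.001]]
force: [3.2, 1.1, -1.7]
opening: 0.13
```

Call:
send_rows(moves="0 -3.8 10.3 0 0;0 -2.7 10.6 0 0;0 -1.7 10.9 0 0;0 -0.5 10.5 0 0;0 0 0 0 0;0 0 0 0 0")

```text
time_s: 50.1
position: [0.4286, -0.2609, 0.1344]
tcp_rot: [[0.988, 0.004, 0.157], [-0.157, -0.002, 0.988], [0.004, -1.0, -0.002]]
force: [4.8, 1.1, 2.6]
opening: 0.127
```

Call:
send_rows(moves="0 0 1.5 0 0;20 0 0 0 0;30 0 0 0 0;35 0 0 0 0;35 0 0 0 0;35 0 0 0 0;35 0 -10 0 0;35 0 -20 0 0;35 0 -30 0 0;35 0 -30 0 0;35 0 -20 0 0;35 -10 0 0 0;35 -30 0 0 0;35 -30 0 0 0;35 0 0 0 0;35 0 0 0 0;35 0 0 0 0")

```text
time_s: 51.52
position: [0.3585, -0.2496, 0.2409]
tcp_rot: [[0.988, -0.0, 0.157], [-0.157, 0.0, 0.988], [-0.0, -1.0, 0.0]]
force: [0.3, -0.0, 0.8]
opening: 0.403
```

```bash
python3 - <<'E'
from h import *
s=st(); p=capture('wrist'); c=np.cos(np.radians(-9));sn=np.sin(np.radians(-9))
X=cloud(p,s); d=(X[:,:2]-SO)*1000; lx=d[:,0]*c+d[:,1]*sn; ly=-d[:,0]*sn+d[:,1]*c; zz=X[:,2]*1000
m=(zz>135)&(zz<175)&(abs(ly)<110)&(abs(lx+55)<20); print('bar',m.sum(),np.percentile(lx[m],[3,50,97]),np.percentile(zz[m],[50,98]))
standview(s,p)
p=capture('side'); cv2.imwrite('pics/s7.png',p['image'][120:340,180:460].repeat(2,0).repeat(2,1))
marks(p,['oil_can','squeeze_bottle','glue_pot'])
E
```

```text
[ 0.3585 -0.2496  0.2409] -9.04 51.5167 [0.7, 0.6, -1.7, -0.0, 0.2, 0.0]
bar 3982 [-59.85238233 -55.44473597 -49.07740075] [155.11424785 157.17897463]
block 1241 lx [-24.  30.] ly [-60. -42.] z [ 94.  99. 105.]
block 5379 lx [-19.  35.] ly [ 43. 101.] z [ 94. 101. 123.]
block 4291 lx [-17.  35.] ly [-28.  30.] z [ 94. 100. 122.]
oil_can 0.62 [265.3 187.7]
squeeze_bottle 0.77 [244.  214.7]
glue_pot 0.59 [232.9 244.1]
```

View pics/s7.png

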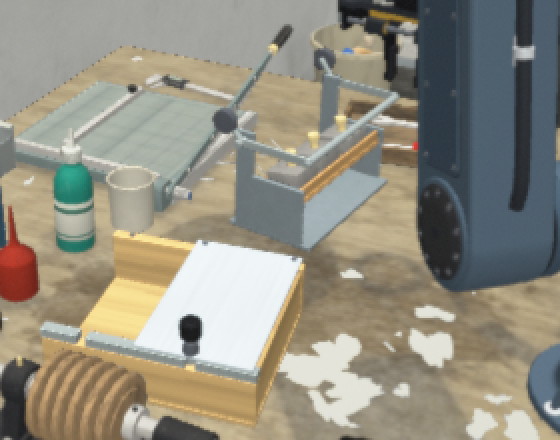

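The bar is down over all three standing weights, the cover is shut with its knob down at (190,328), exactly as at the start, and the bystanders are upright. Handing in.

```bash
python3 -c "
from rig import *
print(hand_in())"
```

```text
the job is handed in; nothing more can be done
None
```

The job is done and handed in at about 52 s of the 208 s allowed. The hand-in reported no verdict.

I swung the keeper open, pulled the plunger and slid the cover fully open. The locker held three weights, and all three went onto the ledge while the keeper stayed up. I then slid the cover shut, let the plunger drop, and carried the keeper bar down over the weights.

**Last checks:**
- **Keeper:** the bar sits at stand x = -55 mm with its top at about 156 mm, which is the fully down position.
- **Weights:** all three stand upright between the lips, at stand y of about -72, 0 and +72 mm. In the final wrist view the first weight was only partly visible; the picture just before showed it whole and upright.
- **Plunger:** the knob top was back at its starting height of about 130 mm, so the pin is in its notch.
- **Bystanders:** the oil can, squeeze bottle and glue pot are all upright and in place.
- **Robot:** the gripper is clear of everything.

**What went wrong or disagreed:**
- My first move went about 0.3 m the wrong way because of a sign error in my helper script. It touched nothing and I corrected it before going on.
- The first weight's measured position shifted about 5 mm after it was placed. It may have been nudged or slid slightly, or it may be a viewing effect. It was still standing on the ledge.

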